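# Tare the balance through its covered key well

## Task

Tare the balance that has the white dish on its pan: push its blue cover aside by the rib, reach a fingertip down into the well and press the yellow key fully down, keeping it down for two seconds. Then let the key come back up and push the cover fully shut again. Only push and press, grasp nothing; leave the dish, the other balance and everything else on the bench as they are.

Things in the scene. Friction and masses are not known exactly. Their poses are not given: they have to be found in the camera images.
- dish_balance: the balance that carries the white dish: bench balance, grey body 230 (x) x 180 (y) x 42 mm high, fixed to the bench. Origin: centre of its underside; x points from its front strip to its pan, y across it, z up; turned up to 0.3 rad. A rectangular well is sunk in the front strip, a round steel pan (112 mm wide, top 58 mm above the bench) is at the rear. The two balances look alike and either one may be the left one
- well (a point): centre of the well's mouth on the dish balance, level with the body's top (42 mm above the bench), at x = -82, y = -35 mm in the balance's frame. The well is 38 mm (balance x) by 52 mm (balance y), straight-walled; its floor is 36 mm below the mouth; the cover slides over the mouth
- tare_key_top (a point): centre of the top of the round yellow tare key in that well: 22 mm wide, in the middle of the well, 20 mm below the mouth at rest, moves straight down
- tare_key (a joint): travel of that key: 0 released, 0.005 m fully down; sprung, 2 N to start and 5 N to bottom out; springs back
- cover_rib (a point): middle of the top edge of the white rib on the dish balance's blue sliding cover. The cover is a plate 44 (balance x) x 58 (balance y) x 4 mm lying on the body's top; the rib stands on its middle, 34 mm long (balance x), 6 mm thick (balance y), its top edge 13 mm above the plate and 17 mm above the body's top
- cover (a joint): position of that cover: 0 closed (centred over the well), 0.058 m fully open, sliding along the balance's +y; about 1 N friction, stays where it is left, starts anywhere from 0 to 0.02
- dish: loose white ceramic weighing dish, 72 mm wide, 24 mm high, on the pan of the dish balance; origin: centre of its underside
- empty_balance: the other, identical balance, with an empty pan: bench balance, grey body 230 (x) x 180 (y) x 42 mm high, fixed to the bench. Origin: centre of its underside; x points from its front strip to its pan, y across it, z up; turned up to 0.3 rad. A rectangular well is sunk in the front strip, a round steel pan (112 mm wide, top 58 mm above the bench) is at the rear
- other_key (a joint): travel of the other balance's tare key: 0 released, 0.005 m down
- other_cover_rib (a point): middle of the top edge of the rib on the other balance's cover
- weight: small brass calibration weight with a knob, 26 mm wide, 38 mm high, standing on the bench left of the balances; loose; origin: centre of its underside
- flask: conical glass flask, 84 mm wide, 122 mm high, on the bench beyond the balances; loose; origin: centre of its underside
- white_bottle: small white bottle with blue cap, 48 mm wide, 95 mm high, beyond the balances; loose; origin: centre of its underside
- amber_jar: amber glass jar with blue lid, 60 mm wide, 100 mm high, right of the balances; loose; origin: centre of its underside
- carton: red carton 50 x 70 x 85 mm, right of the balances; loose; origin: centre of its underside
- scoop: steel weighing spoon, 170 mm long, lying on the bench left of the balances; loose; origin: near the middle of its length, at its underside
Things that resemble listed ones, but are neither listed nor needed, are in the scene too. What is meant by the dish is not pink or turquoise, and is the smaller of those in its own colour.

How it is judged (in metres and radians):
On the way:
1. the yellow key in the well of the dish balance is held fully down (at least 4 of its 5 mm) for 1.5 s (value of joint tare_key above 0.004 m), for 1.5 s.
At the end, for the whole second after the job is handed in: The key has been held down and is up again (within 1 mm), the cover is shut to within 4 mm, the dish stands upright on its pan within 10 mm of where it was, and the other balance's key is up and its cover within 8 mm of where it was (value of joint each of tare_key, other_key below 0.001 m and value of joint cover below 0.004 m and distance of dish from where it was at the start of the episode below 0.01 m and angle between dish's own z axis and vertical below 0.15 rad and linear speed of dish below 0.02 m/s and distance of other_cover_rib from where it was at the start of the episode below 0.008 m); the robot touches nothing.
It fails at once if the dish is shoved, lifted or tipped (more than 10 mm or 0.15 rad) (distance of dish from where it was at the start of the episode above 0.01 m or angle between dish's own z axis and vertical above 0.15 rad).
It fails at once if the other balance is operated (its key pressed by 2 mm or its cover moved by 8 mm) (value of joint other_key above 0.002 m or distance of other_cover_rib from where it was at the start of the episode above 0.008 m).
It fails at once if a bystander is lifted, carried or knocked more than 15 mm (distance of any of weight, flask, white_bottle, amber_jar, carton, scoop from where it was at the start of the episode above 0.015 m).
It also fails if it takes over 48 s, if anything falls off the work surface, if the arm or the gripper's body presses on something with over 40 N, if the wrist force passes 120 N, or if a joint passes its speed limit or range.

## Robot

A 6-joint arm with a two-finger parallel gripper is mounted at the origin on the work surface. World frame = base frame: x ahead of the robot, y to its left, z up, the work surface at z = 0. Lengths are in m, angles in degrees, forces in N, time in s.
With the tool pointing down it reaches from about 0.3 to 0.75 m from the base axis. Payload 8.5 kg.
Tool frame: the origin (TCP) lies at the very end of the fingers, on their centre line; the grasp point (between the pads) lies 19 mm behind it (hold_point_z is the distance from the TCP to the grasp point, in m); z points along the fingers, y is the direction in which the jaws open and shut (so a half turn about z gives the same grasp; the last joint's range is limited). The gripper opens to 85 mm and grips with 20 to 120 N. Pads are 22 mm wide; open, the fingers measure 114 mm over their backs; the gripper's body (76 mm by 85 mm) begins 54 mm behind the grasp point. The pads swing forward as they close: fully open they stand 13 mm farther back than shut.
Start: joints at [60.373, 21.807, 74.336, -0, 83.858, -12.336], TCP at [0.163, 0.525, 0.231] pointing down, gripper open.
Joint ranges: [-178.18, 178.18], [-50.72, 133.34], [12.68, 142.11], [-81.47, 261.47], [9.98, 163.14], [-165.26, 165.26]. Speed limits (degrees/s): [136.94, 136.94, 180, 180, 180, 180].

## Interface

Orientations are given as a 3x3 rotation matrix whose columns are the frame's x, y, z axes.
In Python, from cell import * gives the robot as it stands. The module is installed in compiled form; this text tells all that it offers.
- The arm moves only by the tool arm_command, never from a script. Its argument "series" is a list of rows, each a list of 2 entries, a list of its own where there are three numbers: the shift along the world's x, y, z in mm, then the turn, a rotation vector about the world's x, y, z in degrees. In form: [[[dx, dy, dz], [rx, ry, rz]], ...]. A call has exactly 10 rows; each row shifts and turns the pose as measured when the row begins; what a row does not reach is not made up. A row lasts 1/10 s, in which the tool goes at most 50 mm and 8.59 degrees, less where a joint would pass 70% of its speed; a pose out of reach is approached as far as the arm can. A call with a gripper value outside its range is refused whole. "gripper" is the finger opening in mm, from 0 to 85.4, set as the call begins (left out, the last holds). The fingers move at their own pace and stop on an object; "newtons" is the grip in N (left out, the last holds). Time passes only in rows, so rows that do not move let the fingers close, or fill a call up. It gives the time, the measured TCP pose, the force and the opening at its end, in the units of the state.
- observe(): the state, without advancing time (a new reading comes with each control period).
- get_image(name): name is "scene" or "side" or "wrist"; returns a dict with "color" (384x512x3 uint8, red, green, blue), "K" (3x3 intrinsics, pixels), "dist_coeffs" ([k1, k2, p1, p2, k3] as OpenCV has them; the pictures are not rectified), "R" (3x3) and "t" (3): a world point X has camera coordinates R X + t. Camera axes: x right, y down, z forward; pixel columns grow to the right and rows downward; lengths in m; the calibration is good to about 2 mm. A picture is of the moment at which its call begins. There is no depth.
- sign_off(): hands the job in, once; it reports no verdict.
The state is a dict: "time_s": time; "joint_positions": joint angles; "qvel": joint speeds; "joint_torque": joint torques, N m; "eef_pos": TCP position; "eef_rot": TCP orientation; "wrist_force": force on the tool from outside, world axes, zero at the start; "torque": the same for the moment, N m; "gripper_width": finger opening in m.
Only numpy, scipy, OpenCV 4.12 (cv2) and the standard library are available. Lean on these libraries where they do the work, as an engineer would, in place of code of your own. Each camera call takes 0.05 s, during which the arm holds its last target. There are 200 camera calls.

## Working session

There is one attempt and no reset: what is moved stays moved. The work goes in short steps, Python scripts to look and compute and a tool call to move; the robot and the scene stay as the last step left them, time stands still between calls to the robot, and variables do not carry over. Pictures are saved under pics/ and viewed, about 8 in all and at most 12, crops included, and the job is handed in when it is done.

Besides the shell and the picture viewer there is one more tool, called after ">>>" as name([rows], argument=value, ...), one row to a line, values as JSON. arm_command: Moves the arm, as the interface text tells. Its arguments: {"type":"object","properties":{"series":{"type":"array"},"gripper":{"type":"number"},"newtons":{"type":"number"}},"required":["series"]}

```bash
mkdir -p pics; cat > h.py <<'E'
from cell import *
import numpy as np, cv2
def snap(n,f):
    d=get_image(n); cv2.imwrite('pics/'+f+'.png',cv2.cvtColor(d['color'],cv2.COLOR_RGB2BGR)); np.savez('pics/'+f+'.npz',**d); return d
def ray(d,uv,z):
    uv=np.array(uv,float).reshape(-1,1,2); n=cv2.undistortPoints(uv,d['K'],d['dist_coeffs']).reshape(-1,2)
    R=d['R'];c=-R.T@d['t'].ravel(); v=np.c_[n,np.ones(len(n))]@R
    return c+v*((z-c[2])/v[:,2])[:,None]
def proj(d,X):
    return cv2.projectPoints(np.array(X,float).reshape(-1,3),cv2.Rodrigues(d['R'])[0],np.array(d['t'],float),d['K'],d['dist_coeffs'])[0].reshape(-1,2)
E
python3 - <<'E'
from h import *
a=snap('scene','s0');b=snap('side','d0')
cv2.imwrite('pics/w.png',0*a['color'])
for d in (a,b): print(np.round(-d['R'].T@d['t'].ravel(),3))
print(observe())
E
```

```text
[1.764 0.17  0.957]
[0.359 0.861 1.086]
{'time_s': 0.1, 'joint_positions': array([ 6.03735467e+01,  2.18366309e+01,  7.43808322e+01, -2.64678202e-04,
        8.38593920e+01, -1.23374191e+01]), 'qvel': array([ 1.72686828e-02, -2.32275161e-01, -8.70430987e-02, -9.84099332e-02,
        5.35687195e-05,  4.77509815e-03]), 'joint_torque': array([ 3.44586610e-03, -4.49220085e+01, -2.31651467e+01, -2.55302457e-04,
        3.68978275e-03,  3.15275213e-05]), 'eef_pos': array([0.16333267, 0.52489535, 0.23077572]), 'eef_rot': array([[-9.54817751e-01,  2.97191231e-01, -6.59107158e-04],
       [ 2.97191828e-01,  9.54817078e-01, -1.16828328e-03],
       [ 2.82123225e-04, -1.31137887e-03, -9.99999100e-01]]), 'wrist_force': array([-0.51729375, -0.59955694,  0.03424922]), 'torque': array([ 0.02895688, -0.00389367,  0.02361846]), 'gripper_width': 0.08538958720282575}
```

View pics/s0.png

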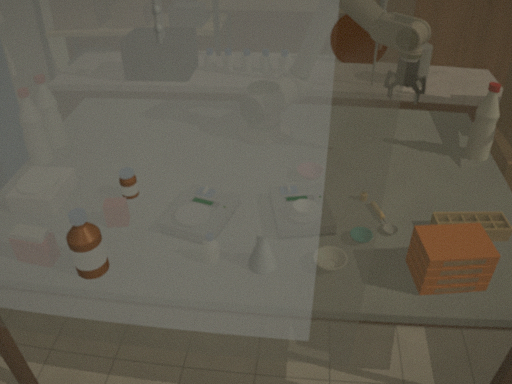

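View pics/d0.png

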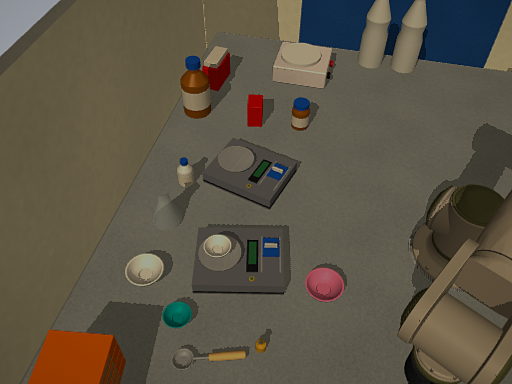

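The side view is clear: the dish balance is at about (242,258), with its blue cover at (271,246) and the white dish on the pan at (217,246). The empty balance is at (252,172). The scene view is hazy. I'll zoom in on the dish balance.

```bash
python3 - <<'E'
from h import *
d=dict(np.load('pics/d0.npz')); im=cv2.imread('pics/d0.png')
c=im[215:305,182:302]; cv2.imwrite('pics/c0.png',cv2.resize(c,None,fx=6,fy=6,interpolation=cv2.INTER_CUBIC))
hsv=cv2.cvtColor(im,cv2.COLOR_BGR2HSV)
m=cv2.inRange(hsv,(100,120,60),(125,255,255)); n,l,s,ce=cv2.connectedComponentsWithStats(m)
for i in range(1,n):
    if s[i,4]>30: print(s[i],ce[i],ray(d,ce[i],.046).round(4))
print(hsv[225:300:6,240],hsv[262,185:300:6])
E
```

```text
[ 299    0   76   51 3033] [333.85064293  22.2815694 ] [[ 0.4687 -1.0652  0.046 ]]
[388   0  26  35 426] [398.27699531  10.87558685] [[ 0.2067 -1.2341  0.046 ]]
[ 425    0   86   68 4591] [462.47353518  29.62578959] [[-0.0614 -1.1408  0.046 ]]
[185  56  15  15 175] [192.12571429  62.44      ] [[ 0.9535 -0.6325  0.046 ]]
[294  98  16  13 170] [301.1        103.62352941] [[ 0.5088 -0.4857  0.046 ]]
[180 158   7   8  51] [183.15686275 161.31372549] [[ 0.8111 -0.1176  0.046 ]]
[267 163  21  18 155] [276.71612903 172.29032258] [[ 0.5233 -0.1406  0.046 ]]
[262 238  17  19 229] [270.44978166 247.78165939] [[0.483 0.134 0.046]]
[[ 25  47  60]
 [ 15  40  76]
 [ 16  37  76]
 [ 21  37  48]
 [ 20  53 115]
 [ 20  56 105]
 [ 16  37  76]
 [ 18  40  76]
 [ 18  41  75]
 [ 16  37  75]
 [ 15  35  73]
 [ 15  38  67]
 [ 23  49  94]] [[ 23  45 101]
 [ 24  50  97]
 [ 18  41  75]
 [ 21  57 103]
 [ 21  56 104]
 [ 20  50 102]
 [ 20  56 105]
 [ 20  55 106]
 [ 20  55 107]
 [ 19  37  75]
 [ 16  40  82]
 [ 62 151  64]
 [168 255   5]
 [ 15  34  74]
 [ 16  37  76]
 [ 16  37  75]
 [ 18  40  77]
 [ 25  49  68]
 [ 23  46  99]
 [ 22  47  97]]
```

View pics/c0.png

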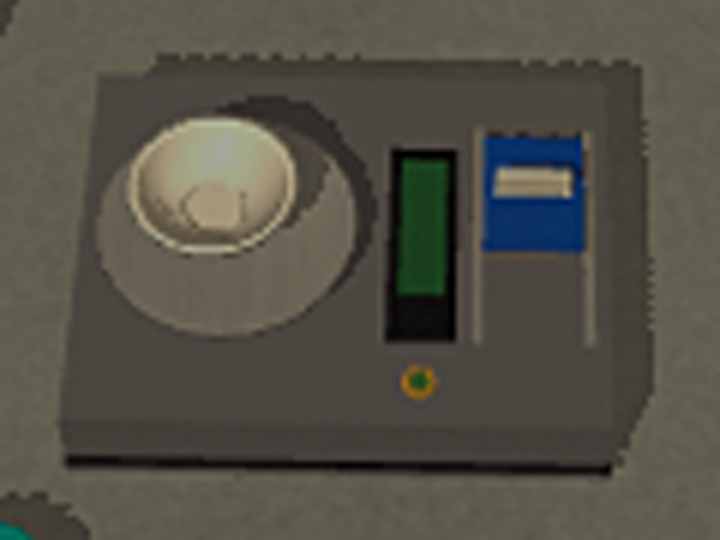

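The cover with its white rib is at crop (533,192). The body's top corners are at about (98,75), (607,83), (612,430) and (62,420). The rails run downward in the picture, which is balance +y.

```bash
python3 - <<'E'
from h import *
d=dict(np.load('pics/d0.npz'))
f=lambda p:np.array(p)/6+[182,215]-.4
c=ray(d,f([(98,75),(607,83),(612,430),(62,420)]),.042)[:,:2]
print(c.round(4),[np.linalg.norm(c[i]-c[i-1]).round(4) for i in range(4)])
m=np.array([[115,-90],[-115,-90],[-115,90],[115,90]])/1e3
U,_,Vt=np.linalg.svd((c-c.mean(0)).T@m); R=U@Vt; a=np.degrees(np.arctan2(R[1,0],R[0,0])); o=c.mean(0)
print('yaw',a,'o',o,'res',((c-o)@R-m).round(4))
w=o+R@[-.082,-.035]; print('well',w)
cv=ray(d,f([(485,135),(585,135),(585,250),(485,250)]),.046)[:,:2]; print('plate',cv.round(4),((cv-o)@R).round(4))
rb=ray(d,f([(495,168),(572,170),(572,185),(495,183)]),.059)[:,:2]; print('rib',((rb-o)@R).round(4),rb.mean(0))
E
```

```text
[[0.6901 0.111 ]
 [0.4645 0.0605]
 [0.4272 0.237 ]
 [0.6491 0.286 ]] [np.float64(0.1798), np.float64(0.2312), np.float64(0.1804), np.float64(0.2272)]
yaw 12.553025137591451 o [0.5577112  0.17364848] res [[ 0.0006  0.0001]
 [-0.0006 -0.0002]
 [ 0.0014  0.0002]
 [-0.0014 -0.0001]]
well [0.48527839 0.12166301]
plate [[0.5112 0.1051]
 [0.4679 0.0945]
 [0.4556 0.1549]
 [0.4975 0.1651]] [[-0.0603 -0.0568]
 [-0.1049 -0.0577]
 [-0.1038  0.0039]
 [-0.0606  0.0047]]
rib [[-0.0645 -0.0294]
 [-0.0981 -0.029 ]
 [-0.098  -0.021 ]
 [-0.0646 -0.0214]] [0.48383699 0.13135107]
```

The pose fits to within 1.5 mm: yaw 12.55°, well at (0.485, 0.122), cover open by about 9 mm. I'll close the gripper, turn the jaws along balance y and go to the −y side of the rib.

>>> arm_command([
  [[25,-33,-3],[0,0,3]],
  [[30,-40,-3],[0,0,3]],
  [[30,-40,-3],[0,0,3]],
  [[30,-40,-3],[0,0,3]],
  [[30,-40,-3],[0,0,3]],
  [[30,-40,-3],[0,0,3]],
  [[30,-40,-3],[0,0,3]],
  [[30,-40,-3],[0,0,3]],
  [[30,-40,-3],[0,0,3]],
  [[25,-33,-3],[0,0,3]],
], gripper=0)

```text
time_s: 1.1
eef_pos: [0.4504, 0.1347, 0.1982]
eef_rot: [[-0.968, -0.249, -0.003], [-0.249, 0.968, -0.003], [0.003, -0.002, -1.0]]
wrist_force: [1.0, 0.5, 0.4]
gripper_width: -0.0
```

>>> arm_command([
  [[20,-18,-10],[0,0,-1]],
  [[20,-17,-20],[0,0,-0.9]],
  [[0,0,-20],[0,0,0]],
  [[0,0,-20],[0,0,0]],
  [[0,0,-20],[0,0,0]],
  [[0,0,-15],[0,0,0]],
  [[0,0,0],[0,0,0]],
  [[0,0,0],[0,0,0]],
  [[0,0,0],[0,0,0]],
  [[0,0,0],[0,0,0]],
])

```text
time_s: 2.1
eef_pos: [0.4948, 0.0919, 0.0887]
eef_rot: [[-0.978, -0.208, -0.003], [-0.208, 0.978, -0.003], [0.004, -0.003, -1.0]]
wrist_force: [-1.0, 0.5, 0.3]
gripper_width: 0.0
```

```bash
python3 - <<'E'
from h import *
d=snap('side','d1');e=snap('wrist','w1')
a=cv2.imread('pics/d1.png')[200:300,180:310]; b=cv2.imread('pics/w1.png')
print(observe()['eef_pos'])
cv2.imwrite('pics/m1.png',np.hstack([cv2.resize(a,(390,300)),cv2.resize(b,(400,300))]))
E
```

```text
[0.4947849  0.09195297 0.0886428 ]
```

View pics/m1.png

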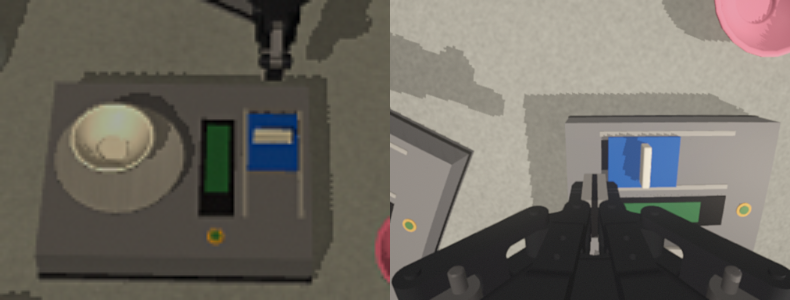

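The wrist view shows the closed tips on the −y side of the rib; the rib is at about (645,165) and the dark slit of the well is visible beside the plate. The side view agrees. I'll descend beside the rib.

>>> arm_command([
  [[-2,0,-7],[0,0,0]],
  [[0,0,-8],[0,0,0]],
  [[0,0,-8],[0,0,0]],
  [[0,0,-7],[0,0,0]],
  [[0,0,-5],[0,0,0]],
  [[0,0,-1],[0,0,0]],
  [[0,0,0],[0,0,0]],
  [[0,0,0],[0,0,0]],
  [[0,0,0],[0,0,0]],
  [[0,0,0],[0,0,0]],
])

```text
time_s: 3.2
eef_pos: [0.4927, 0.092, 0.0497]
eef_rot: [[-0.978, -0.209, -0.003], [-0.209, 0.978, -0.003], [0.003, -0.003, -1.0]]
wrist_force: [-0.2, -0.1, 0.0]
gripper_width: -0.0003
```

>>> arm_command([
  [[-1,5,1.5],[0,0,0]],
  [[-1.5,7,0],[0,0,0]],
  [[-1.5,7,0],[0,0,0]],
  [[-1.5,7,0],[0,0,0]],
  [[-1.5,7,0],[0,0,0]],
  [[-1.5,7,0],[0,0,0]],
  [[-1.5,7,0],[0,0,0]],
  [[-1,5,0],[0,0,0]],
  [[0,0,0],[0,0,0]],
  [[0,0,0],[0,0,0]],
])

```text
time_s: 4.2
eef_pos: [0.4805, 0.1492, 0.0518]
eef_rot: [[-0.978, -0.21, -0.002], [-0.21, 0.978, -0.004], [0.003, -0.003, -1.0]]
wrist_force: [-0.5, -0.7, 0.3]
gripper_width: -0.0001
```

>>> arm_command([
  [[-0.7,3,0],[0,0,0]],
  [[-0.7,3,0],[0,0,0]],
  [[-0.5,2,0],[0,0,0]],
  [[-0.2,1,0],[0,0,0]],
  [[-0.2,1,0],[0,0,0]],
  [[-0.2,1,0],[0,0,0]],
  [[-0.2,1,0],[0,0,0]],
  [[0,0,0],[0,0,0]],
  [[0,0,0],[0,0,0]],
  [[0,0,0],[0,0,0]],
])

```text
time_s: 5.2
eef_pos: [0.4777, 0.1615, 0.0518]
eef_rot: [[-0.978, -0.209, -0.002], [-0.209, 0.978, -0.004], [0.003, -0.004, -1.0]]
wrist_force: [-0.4, -0.6, 1.3]
gripper_width: -0.0004
```

```bash
python3 - <<'E'
from h import *
d=snap('side','d2');e=snap('wrist','w2')
a=cv2.imread('pics/d2.png')[200:300,180:310]; b=cv2.imread('pics/w2.png')
cv2.imwrite('pics/m2.png',np.hstack([cv2.resize(a,(390,300)),cv2.resize(b,(400,300))]))
E
```

```text
(no output)
```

View pics/m2.png

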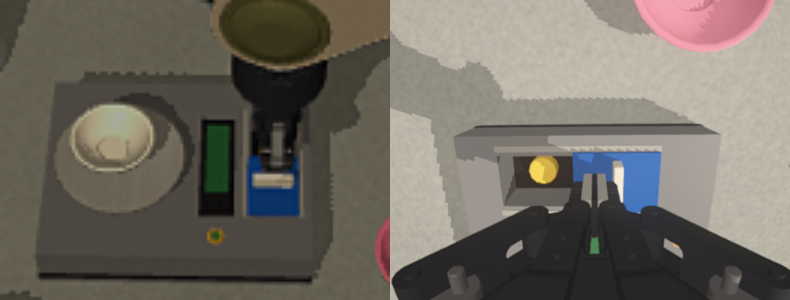

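The well is mostly open with the yellow key visible, but there is no end-stop force yet. I'll push in small steps to the stop.

>>> arm_command([
  [[-0.2,1,0],[0,0,0]],
  [[-0.2,1,0],[0,0,0]],
  [[-0.2,1,0],[0,0,0]],
  [[-0.2,1,0],[0,0,0]],
  [[-0.2,1,0],[0,0,0]],
  [[0,0,0],[0,0,0]],
  [[0,0,0],[0,0,0]],
  [[0,0,0],[0,0,0]],
  [[0,0,0],[0,0,0]],
  [[0,0,0],[0,0,0]],
])

```text
time_s: 6.3
eef_pos: [0.4771, 0.1646, 0.0519]
eef_rot: [[-0.978, -0.21, -0.002], [-0.21, 0.978, -0.009], [0.003, -0.009, -1.0]]
wrist_force: [0.2, -2.8, -0.1]
gripper_width: -0.0001
```

>>> arm_command([
  [[1,-5,0],[0,0,0]],
  [[1,-5,8],[0,0,0]],
  [[0,0,10],[0,0,0]],
  [[0,0,10],[0,0,0]],
  [[2,-10,0],[0,0,0]],
  [[2,-10,0],[0,0,0]],
  [[2,-9,0],[0,0,0]],
  [[0,0,0],[0,0,0]],
  [[0,0,0],[0,0,0]],
  [[0,0,0],[0,0,0]],
])

```text
time_s: 7.3
eef_pos: [0.4859, 0.1222, 0.0827]
eef_rot: [[-0.978, -0.208, -0.001], [-0.208, 0.978, -0.007], [0.002, -0.007, -1.0]]
wrist_force: [-0.7, 0.7, -1.6]
gripper_width: -0.0002
```

```bash
python3 - <<'E'
from h import *
s=observe(); print(s['eef_pos'].round(4), s['eef_rot'].round(4).tolist())
w=snap('wrist','w3'); f=snap('side','d3')
for n,d in (('w2',dict(np.load('pics/w2.npz'))),('w3',w),('d3',f)):
    hsv=cv2.cvtColor(d['color'],cv2.COLOR_RGB2HSV)
    for nm,lo,hi,z in (('key',(20,120,90),(32,255,255),.022),('blue',(100,120,60),(125,255,255),.046)):
        k,l,st,ce=cv2.connectedComponentsWithStats(cv2.inRange(hsv,lo,hi))
        for i in range(1,k):
            X=ray(d,ce[i],z)[0]
            if st[i,4]>15 and np.hypot(X[0]-.485,X[1]-.14)<.08: print(n,nm,st[i],X.round(4))
print(proj(w,[[.4853,.1217,.022]]))
o=np.array([.5577,.1736]);a=np.radians(12.55);R=np.array([[np.cos(a),-np.sin(a)],[np.sin(a),np.cos(a)]])
a=cv2.imread('pics/d3.png')[200:300,180:310]; b=cv2.imread('pics/w3.png')
cv2.imwrite('pics/m3.png',np.hstack([cv2.resize(a,(390,300)),cv2.resize(b,(400,300))]))
E
```

```text
[0.4859 0.1222 0.0827] [[-0.978, -0.2084, -0.0006], [-0.2084, 0.978, -0.0073], [0.0021, -0.007, -1.0]]
w2 key [ 178  200   38   36 1082] [0.4844 0.1235 0.022 ]
w2 blue [ 234  195  113   78 4974] [0.4663 0.1807 0.046 ]
w3 key [247 185  31  33 802] [0.4846 0.1226 0.022 ]
w3 blue [ 307  180   96   67 4963] [0.4718 0.1779 0.046 ]
d3 key [267 246   8   7  44] [0.4857 0.1222 0.022 ]
d3 blue [262 253  18  20 270] [0.4726 0.1815 0.046 ]
[[260.4076184  201.52042456]]
```

View pics/m3.png

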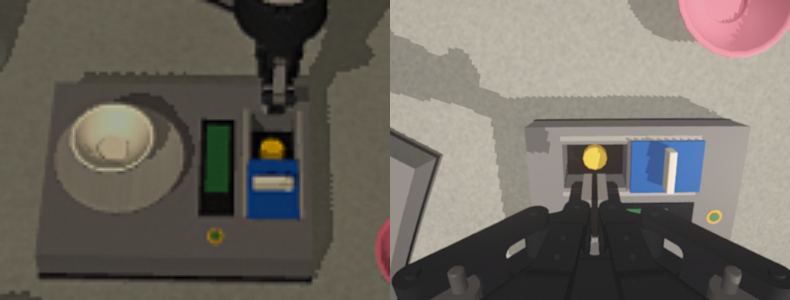

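The cover is fully open and the key is measured at (0.485, 0.1225), with the TCP above it to within 1 mm. I'll descend into the well.

>>> arm_command([
  [[-0.7,0.3,-8],[-0.3,0,0]],
  [[0,0,-9],[0,0,0]],
  [[0,0,-9],[0,0,0]],
  [[0,0,-8],[0,0,0]],
  [[0,0,-6],[0,0,0]],
  [[0,0,-6],[0,0,0]],
  [[0,0,-5],[0,0,0]],
  [[0,0,-3],[0,0,0]],
  [[0,0,0],[0,0,0]],
  [[0,0,0],[0,0,0]],
])

```text
time_s: 8.4
eef_pos: [0.4844, 0.1235, 0.0229]
eef_rot: [[-0.978, -0.21, -0.003], [-0.21, 0.978, -0.013], [0.005, -0.012, -1.0]]
wrist_force: [1.0, 0.6, 0.7]
gripper_width: -0.0001
```

>>> arm_command([
  [[0,0,-1],[0.4,0,0]],
  [[0,0,-1],[0.3,0,0]],
  [[0,0,-1],[0,0,0]],
  [[0,0,-1],[0,0,0]],
  [[0,0,-1],[0,0,0]],
  [[0,0,-1],[0,0,0]],
  [[0,0,-1],[0,0,0]],
  [[0,0,0],[0,0,0]],
  [[0,0,0],[0,0,0]],
  [[0,0,0],[0,0,0]],
])

```text
time_s: 9.4
eef_pos: [0.4847, 0.1236, 0.0172]
eef_rot: [[-0.978, -0.21, -0.0], [-0.21, 0.978, 0.0], [0.0, 0.0, -1.0]]
wrist_force: [-1.6, -0.1, 5.3]
gripper_width: -0.0002
```

>>> arm_command([
  [[0,0,-1],[0,0,0]],
  [[0,0,-1],[0,0,0]],
  [[0,0,-1],[0,0,0]],
  [[0,0,-1],[0,0,0]],
  [[0,0,-1],[0,0,0]],
  [[0,0,-1],[0,0,0]],
  [[0,0,-1],[0,0,0]],
  [[0,0,-1],[0,0,0]],
  [[0,0,-1],[0,0,0]],
  [[0,0,-1],[0,0,0]],
])

```text
time_s: 10.4
eef_pos: [0.4847, 0.1236, 0.0169]
eef_rot: [[-0.977, -0.212, 0.006], [-0.212, 0.977, -0.001], [-0.006, -0.002, -1.0]]
wrist_force: [-5.2, -0.5, 17.6]
gripper_width: -0.0001
```

The key is on its stop: z = 16.9 mm and 17.6 N. I'll keep pressing for two more seconds.

>>> arm_command([
  [[0,0,-0.8],[0,0,0]],
  [[0,0,-0.8],[0,0,0]],
  [[0,0,-0.8],[0,0,0]],
  [[0,0,-0.8],[0,0,0]],
  [[0,0,-0.8],[0,0,0]],
  [[0,0,-0.8],[0,0,0]],
  [[0,0,-0.8],[0,0,0]],
  [[0,0,-0.8],[0,0,0]],
  [[0,0,-0.8],[0,0,0]],
  [[0,0,-0.8],[0,0,0]],
])

```text
time_s: 11.4
eef_pos: [0.4847, 0.1236, 0.0169]
eef_rot: [[-0.977, -0.213, 0.012], [-0.213, 0.977, -0.002], [-0.011, -0.005, -1.0]]
wrist_force: [-4.6, -0.6, 15.0]
gripper_width: 0.0004
```

>>> arm_command([
  [[0,0,-0.8],[0,0,0]],
  [[0,0,-0.8],[0,0,0]],
  [[0,0,-0.8],[0,0,0]],
  [[0,0,-0.8],[0,0,0]],
  [[0,0,-0.8],[0,0,0]],
  [[0,0,-0.8],[0,0,0]],
  [[0,0,-0.8],[0,0,0]],
  [[0,0,-0.8],[0,0,0]],
  [[0,0,-0.8],[0,0,0]],
  [[0,0,-0.8],[0,0,0]],
])

```text
time_s: 12.4
eef_pos: [0.4847, 0.1236, 0.0169]
eef_rot: [[-0.977, -0.215, 0.018], [-0.215, 0.977, -0.003], [-0.017, -0.007, -1.0]]
wrist_force: [-5.1, -1.1, 15.3]
gripper_width: -0.0003
```

The key was held for about 3 s. Next I'll lift out and cross over the rib to its +y side.

>>> arm_command([
  [[0,0,6],[0,0.5,0]],
  [[0,0,12],[0,0.5,0]],
  [[0,0,15],[0,0,0]],
  [[0,0,18],[0,0,0]],
  [[0,0,18],[0,0,0]],
  [[-3,15,0],[0,0,0]],
  [[-4.5,20,0],[0,0,0]],
  [[-4.5,20,0],[0,0,0]],
  [[-4,18,0],[0,0,0]],
  [[0,0,0],[0,0,0]],
])

```text
time_s: 13.4
eef_pos: [0.4697, 0.1982, 0.0875]
eef_rot: [[-0.977, -0.213, 0.001], [-0.213, 0.977, -0.003], [-0.0, -0.004, -1.0]]
wrist_force: [-0.7, -0.1, -0.1]
gripper_width: -0.0001
```

>>> arm_command([
  [[0,0,0],[0,0,0]],
  [[0,0,0],[0,0,0]],
  [[0,0,0],[0,0,0]],
  [[0,0,0],[0,0,0]],
  [[0,0,0],[0,0,0]],
  [[0,0,0],[0,0,0]],
  [[0,0,0],[0,0,0]],
  [[0,0,0],[0,0,0]],
  [[0,0,0],[0,0,0]],
  [[0,0,0],[0,0,0]],
])

```text
time_s: 14.4
eef_pos: [0.4706, 0.1956, 0.0871]
eef_rot: [[-0.978, -0.21, 0.001], [-0.21, 0.978, -0.004], [0.0, -0.004, -1.0]]
wrist_force: [-0.2, 0.2, 0.7]
gripper_width: -0.0
```

>>> arm_command([
  [[-1,5,0],[0,0,0]],
  [[-1,4,-4],[0,0,0]],
  [[0,0,-7],[0,0,0]],
  [[0,0,-7],[0,0,0]],
  [[0,0,-7],[0,0,0]],
  [[0,0,-6],[0,0,0]],
  [[0,0,-3],[0,0,0]],
  [[0,0,0],[0,0,0]],
  [[0,0,0],[0,0,0]],
  [[0,0,0],[0,0,0]],
])

```text
time_s: 15.4
eef_pos: [0.4681, 0.2054, 0.0492]
eef_rot: [[-0.978, -0.21, -0.001], [-0.21, 0.978, -0.004], [0.002, -0.004, -1.0]]
wrist_force: [-0.3, -0.8, 0.1]
gripper_width: -0.0002
```

>>> arm_command([
  [[1,-5,2],[0,0,0]],
  [[1.5,-7,0],[0,0,0]],
  [[1.5,-7,0],[0,0,0]],
  [[1.5,-7,0],[0,0,0]],
  [[1.5,-7,0],[0,0,0]],
  [[1.5,-7,0],[0,0,0]],
  [[1.5,-7,0],[0,0,0]],
  [[1,-5,0],[0,0,0]],
  [[0,0,0],[0,0,0]],
  [[0,0,0],[0,0,0]],
])

```text
time_s: 16.4
eef_pos: [0.4807, 0.1482, 0.0522]
eef_rot: [[-0.978, -0.209, 0.001], [-0.209, 0.978, -0.004], [-0.0, -0.004, -1.0]]
wrist_force: [0.5, 0.5, 1.2]
gripper_width: 0.0
```

>>> arm_command([
  [[0.7,-3,0],[0,0,0]],
  [[0.7,-3,0],[0,0,0]],
  [[0.5,-2,0],[0,0,0]],
  [[0.2,-1,0],[0,0,0]],
  [[0.2,-1,0],[0,0,0]],
  [[0.2,-1,0],[0,0,0]],
  [[0.2,-1,0],[0,0,0]],
  [[0.2,-1,0],[0,0,0]],
  [[0.2,-1,0],[0,0,0]],
  [[0.2,-1,0],[0,0,0]],
])

```text
time_s: 17.4
eef_pos: [0.4841, 0.1328, 0.0525]
eef_rot: [[-0.978, -0.21, 0.002], [-0.21, 0.978, -0.003], [-0.001, -0.004, -1.0]]
wrist_force: [-0.5, 0.3, 1.0]
gripper_width: -0.0001
```

>>> arm_command([
  [[0.2,-1,0],[0,0,0]],
  [[0.2,-1,0],[0,0,0]],
  [[0.2,-1,0],[0,0,0]],
  [[0.2,-1,0],[0,0,0]],
  [[0.2,-1,0],[0,0,0]],
  [[0.2,-1,0],[0,0,0]],
  [[0,0,0],[0,0,0]],
  [[0,0,0],[0,0,0]],
  [[0,0,0],[0,0,0]],
  [[0,0,0],[0,0,0]],
])

```text
time_s: 18.4
eef_pos: [0.4844, 0.1316, 0.0526]
eef_rot: [[-0.978, -0.209, 0.001], [-0.209, 0.978, 0.007], [-0.002, 0.007, -1.0]]
wrist_force: [-0.2, 2.8, 2.1]
gripper_width: -0.0001
```

```bash
python3 - <<'E'
from h import *
d=snap('side','d4');e=snap('wrist','w4')
a=cv2.imread('pics/d4.png')[200:300,180:310]; b=cv2.imread('pics/w4.png')
cv2.imwrite('pics/m4.png',np.hstack([cv2.resize(a,(390,300)),cv2.resize(b,(400,300))]))
E
```

```text
(no output)
```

View pics/m4.png

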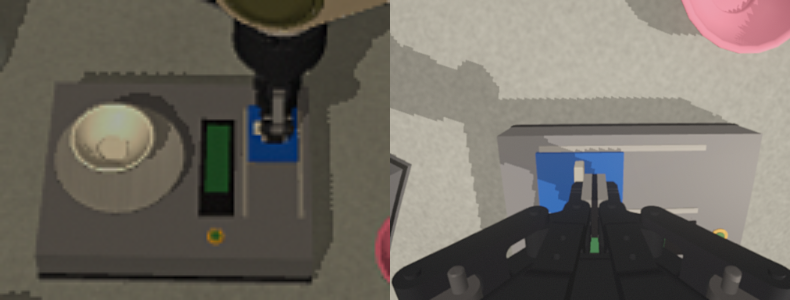

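The cover hit its end stop: the tool moved only 1.2 mm of the 6 commanded, and the image shows the plate over the well. I'll back off, rise and check.

>>> arm_command([
  [[-1,4,0],[0.4,0,0]],
  [[-1,4,0],[0,0,0]],
  [[0,0,10],[0,0,0]],
  [[0,0,20],[0,0,0]],
  [[0,0,30],[0,0,0]],
  [[0,0,30],[0,0,0]],
  [[-20,-20,30],[0,0,0]],
  [[-40,-20,20],[0,0,0]],
  [[-40,-20,0],[0,0,0]],
  [[-20,0,0],[0,0,0]],
])

```text
time_s: 19.5
eef_pos: [0.3588, 0.0784, 0.2008]
eef_rot: [[-0.977, -0.211, 0.002], [-0.211, 0.977, 0.011], [-0.005, 0.01, -1.0]]
wrist_force: [0.5, 1.1, 0.2]
gripper_width: -0.0001
```

```bash
python3 - <<'E'
from h import *
d=snap('side','d5'); d0=dict(np.load('pics/d0.npz'))
print(observe()['eef_pos'],observe()['wrist_force'])
o=np.array([.5577,.1736]);a=np.radians(12.55);R=np.array([[np.cos(a),-np.sin(a)],[np.sin(a),np.cos(a)]])
for e in (d0,d):
    hsv=cv2.cvtColor(e['color'],cv2.COLOR_RGB2HSV)
    m=cv2.inRange(hsv,(100,120,60),(125,255,255)); k,l,st,ce=cv2.connectedComponentsWithStats(m)
    for i in range(1,k):
        X=ray(e,ce[i],.046)[0,:2]
        if st[i,4]>30 and abs(X[1])<.2 and .4<X[0]<.6: print(st[i],((X-o)@R).round(4))
df=cv2.absdiff(d0['color'],d['color']).max(2); print((df[235:260,195:235]>20).sum())
a=cv2.imread('pics/d5.png'); c=a[215:305,182:302]
cv2.imwrite('pics/m5.png',np.hstack([cv2.resize(a,(400,300)),cv2.resize(c,(400,300),interpolation=cv2.INTER_CUBIC)]))
E
```

```text
[0.35693465 0.07912413 0.20090247] [-2.49774478  1.10392266 -0.34585639]
[267 163  21  18 155] [-0.1018 -0.2992]
[262 238  17  19 229] [-0.0815 -0.0224]
[267 163  21  18 157] [-0.102  -0.2993]
[263 237  16  19 224] [-0.0816 -0.0253]
0
```

View pics/m5.png

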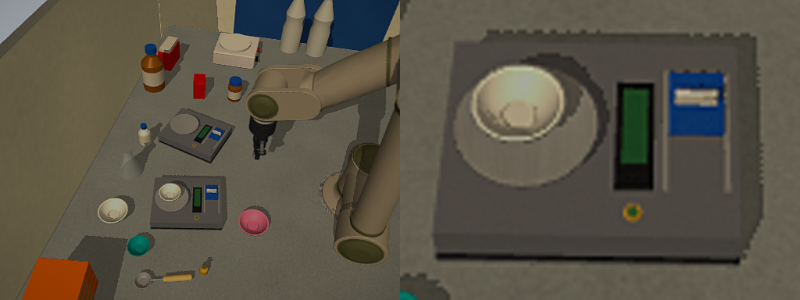

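The dish and the other balance are unchanged. The cover, however, measures only about 3 mm further shut than at the start, so roughly 6 mm are left and it isn't properly shut. The last push steps were probably too weak. I'll go back and push harder.

>>> arm_command([
  [[25,13,0],[0,0,0]],
  [[33,17,0],[-0.5,0,0]],
  [[33,17,0],[0,0,0]],
  [[25,13,-10],[0,0,0]],
  [[0,0,-25],[0,0,0]],
  [[0,0,-30],[0,0,0]],
  [[0,0,-25],[0,0,0]],
  [[0,0,-15],[0,0,0]],
  [[0,0,0],[0,0,0]],
  [[0,0,0],[0,0,0]],
])

```text
time_s: 20.55
eef_pos: [0.4784, 0.1438, 0.098]
eef_rot: [[-0.977, -0.212, 0.01], [-0.212, 0.977, 0.002], [-0.011, -0.0, -1.0]]
wrist_force: [0.3, -0.4, 0.5]
gripper_width: -0.0001
```

```bash
python3 - <<'E'
from h import *
w=snap('wrist','w6'); s=observe(); print(s['eef_pos'].round(4),s['eef_rot'][:,2].round(4))
o=np.array([.5577,.1736]);a=np.radians(12.55);R=np.array([[np.cos(a),-np.sin(a)],[np.sin(a),np.cos(a)]])
hsv=cv2.cvtColor(w['color'],cv2.COLOR_RGB2HSV)
m=cv2.inRange(hsv,(100,100,40),(125,255,255)); k,l,st,ce=cv2.connectedComponentsWithStats(m)
i=1+st[1:,4].argmax(); print(st[i])
x,y,ww,h=st[i,:4]
for r in range(y+6,y+h,12):
    c=np.flatnonzero(l[r]==i); print(r,((ray(w,[(c[0],r),(c[-1]+1,r)],.046)[:,:2]-o)@R).round(4).tolist())
print(proj(w,[[.4853,.1217,.046]]))
cv2.imwrite('pics/m6.png',cv2.resize(cv2.imread('pics/w6.png')[130:300,120:420],(750,425)))
E
```

```text
[0.4785 0.1438 0.0981] [ 0.0108  0.002  -0.9999]
[ 190  178   89   62 4088]
184 [[-0.0993, -0.0581], [-0.099, 0.0005]]
196 [[-0.091, -0.058], [-0.0907, -0.0]]
208 [[-0.0824, -0.0579], [-0.0822, 0.0]]
220 [[-0.0737, -0.0579], [-0.0735, 0.0001]]
232 [[-0.0647, -0.0578], [-0.0647, -0.0218]]
[[226.01384948 208.577171  ]]
```

View pics/m6.png

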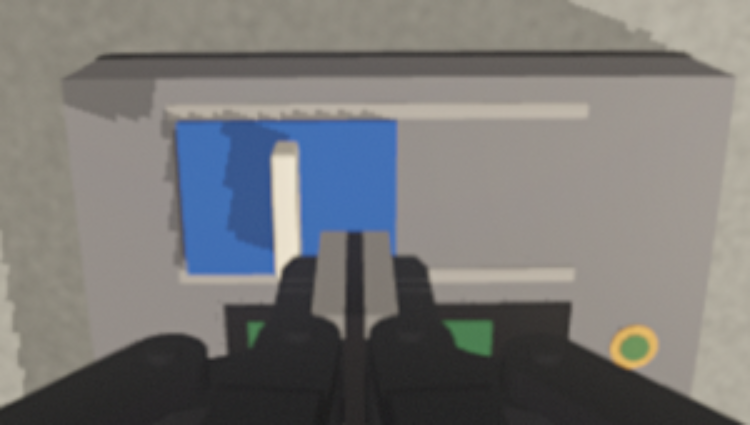

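The wrist view gives a clean result: the plate spans y' = −58 to 0 mm, exactly 58 mm wide, so the cover is still 6 mm open. I'll descend and push with larger steps.

>>> arm_command([
  [[2,0,-8],[0,0.5,0]],
  [[0,0,-12],[0,0,0]],
  [[0,0,-12],[0,0,0]],
  [[0,0,-8],[0,0,0]],
  [[0,0,-4],[0,0,0]],
  [[0,0,0],[0,0,0]],
  [[0.7,-3,0],[0,0,0]],
  [[0.7,-3,0],[0,0,0]],
  [[0.4,-2,0],[0,0,0]],
  [[0,0,0],[0,0,0]],
])

```text
time_s: 21.6
eef_pos: [0.4861, 0.1354, 0.0567]
eef_rot: [[-0.977, -0.212, 0.011], [-0.212, 0.977, 0.003], [-0.011, 0.001, -1.0]]
wrist_force: [-0.2, 1.1, -0.1]
gripper_width: 0.0002
```

>>> arm_command([
  [[0,0,-2.5],[0,0.5,0]],
  [[-1,0,-2],[0,0,0]],
  [[0,0,0],[0,0,0]],
  [[0.6,-2.5,0],[0,0,0]],
  [[0.6,-2.5,0],[0,0,0]],
  [[0.6,-2.5,0],[0,0,0]],
  [[0.6,-2.5,0],[0,0,0]],
  [[0.6,-2.5,0],[0,0,0]],
  [[0.6,-2.5,0],[0,0,0]],
  [[0.6,-2.5,0],[0,0,0]],
])

```text
time_s: 22.6
eef_pos: [0.4864, 0.1314, 0.0527]
eef_rot: [[-0.978, -0.208, -0.001], [-0.208, 0.978, 0.032], [-0.006, 0.031, -1.0]]
wrist_force: [-2.3, 19.1, 2.1]
gripper_width: 0.0002
```

```bash
cat >> h.py <<'E'
o=np.array([.5577,.1736]);a_=np.radians(12.55);R_=np.array([[np.cos(a_),-np.sin(a_)],[np.sin(a_),np.cos(a_)]])
def plate(w):
    m=cv2.inRange(cv2.cvtColor(w['color'],cv2.COLOR_RGB2HSV),(100,100,40),(125,255,255)); k,l,st,ce=cv2.connectedComponentsWithStats(m)
    i=1+st[1:,4].argmax(); x,y,ww,h=st[i,:4]
    for r in range(y+6,y+h,14):
        c=np.flatnonzero(l[r]==i); print(r,((ray(w,[(c[0],r),(c[-1]+1,r)],.046)[:,:2]-o)@R_).round(4).tolist())
E
python3 - <<'E'
from h import *
for n in ('w3','w4'): print(n); plate(dict(np.load(f'pics/{n}.npz')))
w=snap('wrist','w7'); print('now'); plate(w); print(observe()['wrist_force'])
cv2.imwrite('pics/m7.png',cv2.resize(cv2.imread('pics/w7.png')[130:300,120:420],(750,425)))
E
```

```text
w3
186 [[-0.0997, -0.005], [-0.0993, 0.0532]]
200 [[-0.0908, -0.0047], [-0.0902, 0.0529]]
214 [[-0.0816, -0.005], [-0.0809, 0.0534]]
228 [[-0.0721, -0.0047], [-0.0714, 0.0532]]
242 [[-0.0624, -0.005], [-0.0615, 0.0531]]
w4
201 [[-0.1003, -0.0623], [-0.0997, -0.0049]]
215 [[-0.0926, -0.0624], [-0.092, -0.0047]]
229 [[-0.0847, -0.0625], [-0.0841, -0.005]]
243 [[-0.0766, -0.0626], [-0.076, -0.0048]]
257 [[-0.0682, -0.0627], [-0.0676, -0.0051]]
271 [[-0.0595, -0.0573], [-0.0595, -0.0495]]
now
196 [[-0.1013, -0.0629], [-0.1001, -0.0048]]
210 [[-0.0937, -0.063], [-0.0925, -0.0051]]
224 [[-0.0859, -0.0625], [-0.0846, -0.0049]]
238 [[-0.0779, -0.0626], [-0.0766, -0.0053]]
252 [[-0.0696, -0.0628], [-0.0682, -0.005]]
266 [[-0.061, -0.0591], [-0.0607, -0.046]]
[-0.88500007 19.26888021  2.74907086]
```

View pics/m7.png

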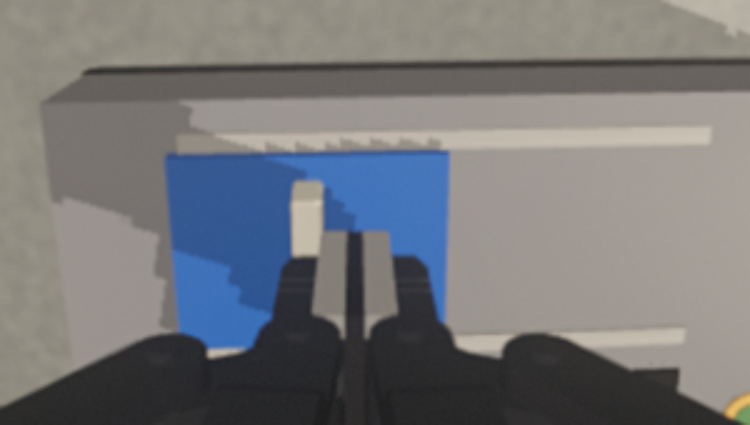

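The plate now spans −62.7 to −5 mm, so it is shut. It was also shut just before my last retreat, so the retreat itself dragged it back about 5 mm. This time I'll release gently and check as I go.

>>> arm_command([
  [[0,0,0],[0.5,0,0]],
  [[0,0,0],[0.5,0,0]],
  [[0,0.3,0],[0.5,0,0]],
  [[0,0.5,0],[0.3,0,0]],
  [[0,0.5,0],[0,0,0]],
  [[-0.2,0.5,0],[0,0,0]],
  [[0,0,0],[0,0,0]],
  [[0,0,0],[0,0,0]],
  [[0,0,0],[0,0,0]],
  [[0,0,0],[0,0,0]],
])

```text
time_s: 23.65
eef_pos: [0.4863, 0.1327, 0.0531]
eef_rot: [[-0.978, -0.208, -0.0], [-0.207, 0.976, 0.065], [-0.013, 0.063, -0.998]]
wrist_force: [-0.7, -0.6, 3.7]
gripper_width: 0.0003
```

```bash
python3 - <<'E'
from h import *
w=snap('wrist','w8'); plate(w); s=observe(); print(s['eef_pos'].round(4),s['eef_rot'][:,2].round(3),s['wrist_force'])
E
```

```text
196 [[-0.1014, -0.0621], [-0.0997, -0.0046]]
210 [[-0.0939, -0.0622], [-0.092, -0.0044]]
224 [[-0.0861, -0.0623], [-0.084, -0.0042]]
238 [[-0.0781, -0.0625], [-0.0759, -0.0046]]
252 [[-0.0698, -0.0621], [-0.0674, -0.0044]]
266 [[-0.0611, -0.0569], [-0.0606, -0.0444]]
[0.4863 0.1327 0.0531] [-0.001  0.065 -0.998] [-0.39224213 -1.66362848  4.41116303]
```

I turned it the wrong way: the finger now leans over the rib and presses on its top (Fz ≈ 4 N). That pressure explains the drag. I'll lift straight up first this time and straighten afterwards.

>>> arm_command([
  [[0,0,2],[0,0,0]],
  [[0,0,3],[0,0,0]],
  [[0,0,5],[0,0,0]],
  [[0,0,8],[0,0,0]],
  [[0,0,8],[0,0,0]],
  [[0,0,6],[-1.2,0,0]],
  [[0,0,0],[-1.2,0,0]],
  [[-1,6,0],[-1.2,0,0]],
  [[0,0,0],[0,0,0]],
  [[0,0,0],[0,0,0]],
])

```text
time_s: 24.7
eef_pos: [0.4854, 0.1392, 0.0882]
eef_rot: [[-0.978, -0.208, 0.001], [-0.208, 0.978, -0.004], [0.0, -0.004, -1.0]]
wrist_force: [0.1, 0.1, 0.1]
gripper_width: -0.0001
```

```bash
python3 - <<'E'
from h import *
w=snap('wrist','w9'); plate(w); s=observe(); print(s['eef_pos'].round(4),s['eef_rot'][:,2].round(3),s['wrist_force'])
E
```

```text
180 [[-0.0995, -0.0617], [-0.099, -0.0043]]
194 [[-0.0903, -0.0623], [-0.0898, -0.0042]]
208 [[-0.0809, -0.0624], [-0.0805, -0.0041]]
222 [[-0.0713, -0.0625], [-0.0709, -0.0047]]
236 [[-0.0613, -0.0619], [-0.0612, -0.0381]]
[0.4853 0.1391 0.0882] [ 0.001 -0.004 -1.   ] [ 0.00462769  1.33622719 -0.07617536]
```

The cover stayed put: its centre is 0.6 mm from the closed stop, and stop-to-stop travel measured 57.9 mm against 58. I'll retreat and do a last check.

>>> arm_command([
  [[0,0,20],[0,0,0]],
  [[0,0,30],[0,0,0]],
  [[0,0,30],[0,0,0]],
  [[-20,-10,30],[0,0,0]],
  [[-40,-20,0],[0,0,0]],
  [[-40,-20,0],[0,0,0]],
  [[-20,-10,0],[0,0,0]],
  [[0,0,0],[0,0,0]],
  [[0,0,0],[0,0,0]],
  [[0,0,0],[0,0,0]],
])

```text
time_s: 25.75
eef_pos: [0.3613, 0.0756, 0.2007]
eef_rot: [[-0.979, -0.205, -0.001], [-0.205, 0.979, -0.004], [0.002, -0.004, -1.0]]
wrist_force: [0.6, 1.1, 0.6]
gripper_width: 0.0001
```

```bash
python3 - <<'E'
from h import *
d=snap('side','d9'); d0=dict(np.load('pics/d0.npz')); d5=dict(np.load('pics/d5.npz'))
for e in (d0,d5,d):
    m=cv2.inRange(cv2.cvtColor(e['color'],cv2.COLOR_RGB2HSV),(100,120,60),(125,255,255))[230:262,255:285]
    y,x=np.nonzero(m); print(((ray(e,(x.mean()+255,y.mean()+230),.046)[0,:2]-o)@R_).round(4))
df=cv2.absdiff(d0['color'],d['color']).max(2)
for n,(u0,u1,v0,v1) in dict(dish=(200,235,233,258),other=(205,300,140,205),bench=(120,280,290,375),flask=(150,200,150,230)).items(): print(n,(df[v0:v1,u0:u1]>25).sum())
print(observe()['eef_pos'],observe()['wrist_force'])
E
```

```text
[-0.0815 -0.0224]
[-0.0816 -0.0253]
[-0.0813 -0.0319]
dish 0
other 0
bench 0
flask 0
[0.36145192 0.07562111 0.2006151 ] [-0.91030789 -0.46588281 -0.43770534]
```

```bash
python3 -c "
from cell import *
print(sign_off())"
```

```text
the job is handed in; nothing more can be done
None
```

The balance with the white dish is tared and its cover is shut again; I handed the job in at about 26 s of the 48 s allowed.

- **Key:** I slid the cover fully open by its rib and pressed the yellow key onto its stop. The fingertip was at z = 16.9 mm with 15–18 N, and I held it for about 3 s before lifting out. With the cover shut the key can't be seen, so that it sprang back up is assumed.
- **Cover, first attempt failed:** It reached the stop, but my retreat dragged it about 5–6 mm open again; both cameras showed this. I think the fingertip was pressing on the top of the rib.
- **Cover, second attempt:** I pushed it to the stop again with 19 N and lifted straight up before moving away. The wrist camera then put it within about 0.6 mm of the closed stop. The side camera measured 58.1 mm from fully open, against a nominal 58 mm.
- **Everything else:** The side camera shows no change around the dish, the other balance, the flask and bottle, or the scoop and weight. I did not compare the amber jar and carton separately. The arm ended clear at z = 0.20 m with no contact force.

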